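# Clip the screw cup onto the offcut box

## Robot

A 7-joint arm with a two-finger parallel gripper is mounted at the origin on the work surface. World frame = base frame: x ahead of the robot, y to its left, z up, the work surface at z = 0. Lengths are in m, angles in rad, forces in N, time in s.
With the tool pointing down it reaches from about 0.425 to 0.925 m from the base axis. Payload 6.8 kg.
Tool frame: the origin (TCP) lies at the very end of the fingers, on their centre line; the grasp point (between the pads) lies 19 mm behind it; z points along the fingers, y is the line along which they close (so a half turn about z gives the same grasp; the last joint's range is limited). The gripper opens to 85 mm and grips with 20 to 120 N. Pads are 22 mm wide; open, the fingers measure 114 mm over their backs; the gripper's body (76 mm by 85 mm) begins 54 mm behind the grasp point. The pads swing forward as they close: fully open they stand 13 mm farther back than shut.
Start: joints at [1.071, 0.477, 0.022, 1.555, -0.011, 1.109, -0.083], TCP at [0.258, -0.624, 0.231] pointing down, gripper open.
Joint ranges: [-2.96, 2.96], [-0.34, 2.1], [-1.41, 1.46], [0.24, 2.44], [-1.37, 4.51], [0.17, 1.92], [-2.96, 2.96]. Speed limits (rad/s): [2.39, 2.39, 3.14, 3.14, 3.14, 3.14, 3.14].

## Interface

Orientations are given as a unit quaternion [w, x, y, z].
In Python, from station import bot, imaging, hand_in gives the robot as it stands (bot), with the cameras (imaging) and the job as plain functions.
- The arm moves only by the shell command python3 nudge.py FILE [FORCE], which reads ROWS from the file FILE. ROWS is a JSON list of rows, 1 to 20 of them, each an object with the fields tx, ty, tz (the shift in m), turn (a turn about the tool's z in rad), jaw (the opening from 0.0 (shut) to 1.0 (fully open)); a field left out counts as zero (the opening has to be given); each row shifts and turns the commanded pose from where the row before left it, along the tool's axes as they then stand; what a row does not reach is not made up. A row lasts 1/10 s, in which the tool goes at most 0.05 m and 0.15 rad, less where a joint would pass 70% of its speed; a pose out of reach is approached as far as the arm can. The fingers move at their own pace and stop on an object; FORCE is the grip in N (left out, the last holds). Time passes only in rows, so rows that do not move let the fingers close. It prints the time, the measured TCP pose, the force, the opening and the grip force at its end. Input that does not fit is refused with a message, and nothing moves.
- bot.get_obs(): the state, without advancing time (a new reading comes with each control period).
- imaging.read_camera(name): name is "side" or "top" or "wrist"; returns the picture (420x560x3 uint8, blue, green, red); there is no depth.
- imaging.camera_info(name): a dict with "vertical_fov" (degrees; the focal length in pixels is half the picture's height over the tangent of half this angle, whatever the lens; pixels are square), "cx", "cy" (the principal point, pixels), "k1" (the pictures are not rectified: a ray, as slopes to the right and down, at radius r is drawn at 1 + k1 r^2 times it, then the intrinsics apply), "view" (4x4, takes a point from world to camera coordinates); the wrist camera has in their place "hand_eye" (4x4, takes a point from camera to tool coordinates, whose origin is the TCP and whose axes are the flange's). Camera axes: x right, y up, looking along -z (the intrinsics and any distortion apply to the point x, -y, -z); pixel columns grow to the right and rows downward; lengths in m; the calibration is good to about 2 mm. A picture is of the moment at which its call begins: read the wrist's pose just before it. camera_info takes no time and is no camera call.
- hand_in(): hands the job in; it is judged then, once.
The state is a dict: "t": time; "q": joint angles; "joint_vel": joint speeds; "joint_torque": joint torques, N m; "eef_pos": TCP position; "tool_rot": TCP orientation; "contact_force": force on the tool from outside, world axes, zero at the start; "torque": the same for the moment, N m; "gripper_width": opening from 0.0 (shut) to 1.0 (fully open); "grasp_force": force on a finger pad.
Only numpy, scipy, OpenCV 4.12 (cv2) and the standard library are available. Lean on these libraries where they do the work, as an engineer would, in place of code of your own. Each camera call takes 0.05 s, during which the arm holds its last target. There are 200 camera calls.

## Task

Pick up the steel screw cup by its wooden grip and hang it by its sprung hook over the middle of the long wall of the offcut box that faces away from you, with the cup outside the box. The spring leaf is stiff, so press the hook straight down until its bridge bears on the rim, keep it pressed there for a second with roughly 15 N on the bridge (more than 8, never over 25 N), then let go. Leave the box and the other things where they stand.

Things in the scene. Friction and masses are not known exactly. Their poses are not given: they have to be found in the camera images.
- cup: Open sheet-steel screw cup, upright on the bench: tray 60 (x) x 80 (y) x 55 mm high; origin at the centre of its underside, z up. Flat back on its -x side: outer face at x = -30 mm, 44 mm or more wide, up to z = 80 mm, where the hook's bridge runs on in -x. 0.16 to 0.27 kg in all. Its weight does not push the hook home: that takes some 4 to 10 N, steady, until the bridge meets the rim.
- grip (a point): Point in the cup's upright wooden grip, by which to pick it up: block 10 mm thick (cup x), 34 mm wide (cup y), standing on the bridge from 83 to 125 mm above the cup's underside. The point is its centre line (cup x = -34 mm, y = 0), 107 mm above the underside; axes as the cup's.
- bridge: Bridge of the cup's hook, steel strip 26 (x) x 34 (y) x 3 mm that bears on the rim. Origin: middle of its underside, at cup x = -42 mm, z = 80 mm; axes as the cup's. On contact the push rises steeply, some 15 N per mm. The load on the rim lies between that rise above the leaf's drag and the whole push plus the cup's weight, as the drag may let go.
- leaf: Spring leaf hanging under the bridge, 30 mm wide; origin and axes equal the cup's. Its pad (z = 50 to 80 mm) faces the back and at rest stands at x = -36 mm: a 6 mm slot for the 8 mm wall. Below, a lead-in lip flares off to x = -46 mm at z = 30 mm. It slides up to 9 mm in -x against 4.2 N preload plus 0.7 N/mm. It goes inside the box, the cup's back flat on the wall's outer face.
- box: Open plywood offcut box, 150 mm (its x) x 220 mm (its y) x 120 mm high, walls 8 mm thick, with a few offcuts lying low inside (below 50 mm); 3.5 kg, loose on the bench. Origin at the centre of its underside, z up; its +x axis points away from the robot (within about 0.45 rad).
- rim (a point): Point on the rim (top edge, 120 mm above the bench) of the box's long +x wall: middle of its length and middle of its 8 mm thickness, 71 mm in the box's +x from its origin; axes as the box's. In the end the cup's +x points along the box's +x, with the cup's origin about 34 mm beyond this point and 80 mm below it.
- hammer: Hammer lying on the bench, about 260 mm long, bystander.
- driver: Screwdriver lying on the bench, about 200 mm long, bystander.
- glue: White glue bottle, 56 mm across, 130 mm high, bystander; origin at the centre of its underside.
- board: Pine board 180 x 100 x 35 mm lying on the bench, bystander; origin at the centre of its underside.

How it is judged:
By the outcome, as a careful person would: the job done as asked, in the order asked, and still so for the second after the job is handed in, with the robot touching nothing.
It also fails if it takes over 67 s, if anything falls off the work surface, if the arm or the gripper's body presses on something with over 40 N, if the wrist force passes 120 N, or if a joint passes its speed limit or range.

## Working session

There is one attempt and no reset: what is moved stays moved. The work goes in short steps, Python scripts to look and compute and a shell command to move; the robot and the scene stay as the last step left them, time stands still between calls to the robot, and variables do not carry over. Pictures are saved under pics/ and viewed, at most 10 in all, crops included, and the job is handed in when it is done.

```bash
ls; mkdir -p pics; python3 - <<'E'
from station import bot, imaging, hand_in
import cv2
o=bot.get_obs()
print({k:o[k] for k in ("t","eef_pos","tool_rot","gripper_width","contact_force")})
for n in ("side","top"):
    cv2.imwrite(f"pics/{n}0.png",imaging.read_camera(n))
for n in ("side","top","wrist"):print(n,imaging.camera_info(n))
E
```

```text
nudge.py
pics
station.py
{'t': 0.0, 'eef_pos': array([ 0.257488  , -0.62329875,  0.23030165]), 'tool_rot': array([-9.14857722e-04,  9.80868368e-01,  1.94669815e-01, -2.65306557e-04]), 'gripper_width': 1.0001226547762647, 'contact_force': array([-0.56742195,  1.09715282, -0.91244353])}
side {'vertical_fov': 57.719577737099776, 'cx': 279.0447203207272, 'cy': 217.21928857395727, 'k1': -0.03402009515029836, 'view': array([[-0.87902494, -0.47662723,  0.01190104,  0.51919233],
       [ 0.27087173, -0.47870513,  0.83514664, -0.22723675],
       [-0.39235653,  0.73733838,  0.54989859, -0.91776582],
       [ 0.        ,  0.        ,  0.        ,  1.        ]])}
top {'vertical_fov': 56.87410458333475, 'cx': 281.0873260379925, 'cy': 213.10035076311922, 'k1': -0.049586813879835996, 'view': array([[-0.00811306, -0.99996204,  0.00317684, -0.01245572],
       [ 0.99237495, -0.00766068,  0.12301733, -0.6004326 ],
       [-0.12298833,  0.00415067,  0.99239944, -1.10431013],
       [ 0.        ,  0.        ,  0.        ,  1.        ]])}
wrist {'vertical_fov': 63.50356762668246, 'cx': 277.47217744586436, 'cy': 209.02424035920865, 'k1': -0.07164631797409213, 'hand_eye': array([[-1.81410658e-03,  9.63424549e-01,  2.67973593e-01,
         6.75921280e-02],
       [ 9.99998349e-01,  1.72009226e-03,  5.85596789e-04,
        -9.11653602e-04],
       [ 1.03239018e-04,  2.67974213e-01, -9.63426079e-01,
        -1.42768457e-01],
       [ 0.00000000e+00,  0.00000000e+00,  0.00000000e+00,
         1.00000000e+00]])}
```

View pics/side0.png

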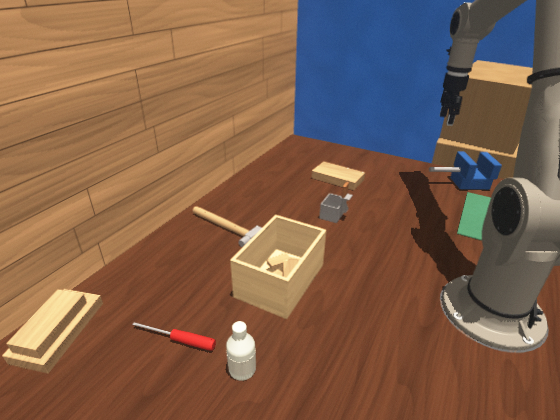

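View pics/top0.png

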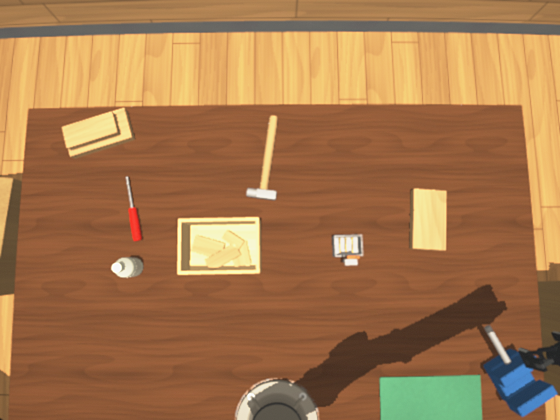

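The side view shows the cup at (334,207) and the box at (280,262). In the top view the cup is at (348,246) with its grip towards the robot at (351,261). The box rim corners are about (178,219), (259,218), (261,273) and (178,274), and the hammer head is at (262,194).

```bash
cat > h.py <<'E'
import numpy as np, cv2
from scipy.spatial.transform import Rotation as R
from station import bot, imaging, hand_in
def obs():
    o=bot.get_obs(); q=o["tool_rot"]; return o,np.array(o["eef_pos"]),R.from_quat([q[1],q[2],q[3],q[0]]).as_matrix()
def cam(name,pose=None):
    i=imaging.camera_info(name); f=210/np.tan(np.radians(i["vertical_fov"])/2)
    K=np.array([[f,0,i["cx"]],[0,f,i["cy"]],[0,0,1]])
    if name=="wrist":
        p,M=pose; T=np.eye(4); T[:3,:3]=M; T[:3,3]=p; T=T@i["hand_eye"]
    else: T=np.linalg.inv(i["view"])
    return K,i["k1"],T
def rays(name,px,pose=None):
    K,k,T=cam(name,pose)
    u=cv2.undistortPoints(np.float64(px).reshape(-1,1,2),K,np.array([k,0,0,0])).reshape(-1,2)
    d=np.c_[u[:,0],-u[:,1],-np.ones(len(u))]@T[:3,:3].T
    return T[:3,3],d/np.linalg.norm(d,axis=1)[:,None]
def plane(name,px,z,pose=None):
    o,d=rays(name,px,pose); return o+d*((z-o[2])/d[:,2])[:,None]
def tri(rs):
    A=0;b=0
    for o,d in rs:
        P=np.eye(3)-np.outer(d,d); A=A+P; b=b+P@o
    x=np.linalg.solve(A,b); return x,[np.linalg.norm((np.eye(3)-np.outer(d,d))@(x-o)) for o,d in rs]
def tool(p_target):  # world point minus TCP, in tool axes
    o,p,M=obs(); return M.T@(np.array(p_target)-p)
def shot(fn):
    o,p,M=obs(); im=imaging.read_camera("wrist"); cv2.imwrite(fn,im); np.savez(fn+".npz",p=p,M=M); return im
def load(fn):
    z=np.load(fn+".npz"); return z["p"],z["M"]
E
python3 - <<'E'
from h import *
print(plane("top",[(351,261)],.11).round(3)); print(plane("top",[(348,240)],.055).round(3))
print(plane("top",[(178,219),(259,218),(261,273),(178,274)],.12).round(3))
o,p,M=obs(); print(p.round(4)); print(M.round(3))
print("cup",tool([.577,-.173,.3]).round(3))
E
```

```text
[[ 0.459 -0.206  0.11 ]]
[[ 0.519 -0.209  0.055]]
[[0.576 0.265 0.12 ]
 [0.577 0.043 0.12 ]
 [0.429 0.038 0.12 ]
 [0.427 0.261 0.12 ]]
[ 0.2576 -0.6234  0.2305]
[[ 0.924  0.382 -0.001]
 [ 0.382 -0.924  0.001]
 [-0.    -0.002 -1.   ]]
cup [ 0.467 -0.294 -0.069]
```

```bash
echo '[{"tx":0.032, "ty":-0.025, "tz":-0.003, "jaw":1}, {"tx":0.032, "ty":-0.025, "tz":-0.003, "jaw":1}, {"tx":0.032, "ty":-0.025, "tz":-0.003, "jaw":1}, {"tx":0.032, "ty":-0.025, "tz":-0.003, "jaw":1}, {"tx":0.032, "ty":-0.025, "tz":-0.003, "jaw":1}, {"tx":0.032, "ty":-0.025, "tz":-0.003, "jaw":1}, {"tx":0.032, "ty":-0.025, "tz":-0.003, "jaw":1}, {"tx":0.032, "ty":-0.025, "tz":-0.003, "jaw":1}, {"tx":0.032, "ty":-0.025, "tz":-0.003, "jaw":1}, {"tx":0.032, "ty":-0.025, "tz":-0.003, "jaw":1}, {"turn":-0.147, "jaw":1}, {"turn":-0.147, "jaw":1}, {"turn":-0.147, "jaw":1}, {"turn":-0.147, "jaw":1}, {"turn":-0.147, "jaw":1}, {"turn":-0.147, "jaw":1}, {"turn":-0.147, "jaw":1}, {"turn":-0.147, "jaw":1}]' > mv.in && python3 nudge.py mv.in 40
python3 - <<'E'
from h import *
o,p,M=obs();print(p.round(4));print(M.round(3),o["q"],o["contact_force"])
shot("pics/w1.png")
E
```

```text
t: 1.9
eef_pos: [0.4577, -0.2705, 0.2609]
tool_rot: [-0.0, 0.706, 0.708, -0.0]
contact_force: [0.2, 0.1, -0.5]
gripper_width: 1.004
grasp_force: 0.0
[ 0.4577 -0.2705  0.2609]
[[-0.003  1.    -0.001]
 [ 1.     0.003  0.   ]
 [ 0.    -0.001 -1.   ]] [ 0.68936887  0.23307125 -0.3199361   1.84452556  0.0824985   1.07775065
  0.34135972] [ 0.23264801  0.12304639 -0.4971981 ]
```

View pics/w1.png

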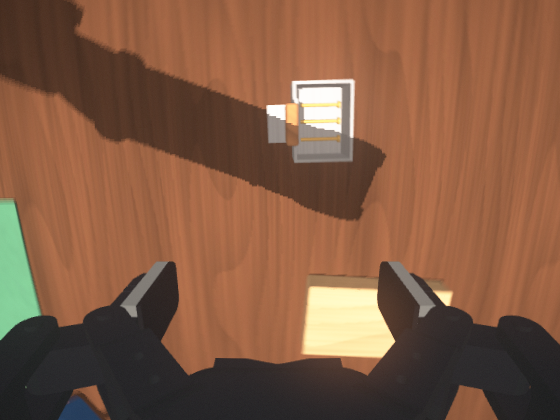

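The wrist view shows the cup right side up, its orange grip top at about (292,116). The tray rim corners are near (293,81), (354,80), (354,161) and (293,162). I'll take a second view 50 mm further along for height.

```bash
echo '[{"tx":0.025, "tz":0.01, "jaw":1}, {"tx":0.025, "tz":0.01, "jaw":1}, {"jaw":1}, {"jaw":1}]' > mv.in && python3 nudge.py mv.in | head -2
python3 - <<'E'
from h import *
shot("pics/w2.png")
a=cv2.imread("pics/w1.png"); b=cv2.imread("pics/w2.png")
for n,im in(("w1",a),("w2",b)):
    hsv=cv2.cvtColor(im,cv2.COLOR_BGR2HSV)
    g=cv2.inRange(hsv,(0,0,60),(180,70,255)); g[:60]=0
    s=cv2.connectedComponentsWithStats(g)
    for i in range(1,s[0]):
        if 300<s[2][i,4]<9000: print(n,"steel",s[2][i],s[3][i].round(1))
c=np.hstack([cv2.resize(a[60:190,230:380],None,fx=2.6,fy=2.6,interpolation=cv2.INTER_CUBIC),cv2.resize(b[100:230,230:380],None,fx=2.6,fy=2.6,interpolation=cv2.INTER_CUBIC)])
cv2.imwrite("pics/c12.png",c)
E
```

```text
t: 2.35
eef_pos: [0.458, -0.2204, 0.2411]
w1 steel [ 291   79   64   84 4392] [324.4 119.8]
w1 steel [266 105  20  38 701] [275.9 123.2]
w1 steel [120 262  48  56 804] [141.7 288.7]
w1 steel [ 388  262   49   73 1050] [415.6 292. ]
w1 steel [ 310  289   67   20 1159] [341.4 298.4]
w1 steel [309 309  74  15 779] [347.  316.1]
w2 steel [ 291  131   66   84 4416] [325.5 171.5]
w2 steel [267 158  21  43 737] [276.4 179.4]
w2 steel [120 262  48  56 813] [141.7 288.7]
w2 steel [ 378  262   59  133 1586] [411.  320.1]
w2 steel [ 309  334   85   33 2008] [349.3 348. ]
w2 steel [285 362  87  40 608] [323.8 385.5]
```

View pics/c12.png

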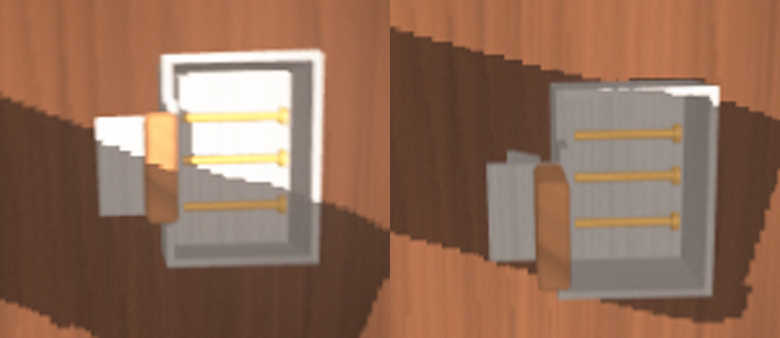

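The crops show the tray rim, the bridge's rear edge on the left and the orange grip block. The grip top centre is at about (292.5,124.5) in w1 and (292.7,190.6) in w2.

```bash
python3 - <<'E'
from h import *
A={"grip":(162,168),"t++":(323,50),"t+-":(320,264),"t-+":(161,54),"b+":(97,117),"b-":(101,216)}
B={"grip":(163,235.5),"t++":(329,86),"t+-":(322,297),"t-+":(160,84),"b+":(98,163),"b-":(101,262)}
P={}
for k in A:
    a=(230+A[k][0]/2.6,60+A[k][1]/2.6); b=(230+B[k][0]/2.6,100+B[k][1]/2.6)
    r=[(o,d[0]) for o,d in (rays("wrist",[a],load("pics/w1.png")),rays("wrist",[b],load("pics/w2.png")))]
    x,e=tri(r); P[k]=x; print(k,x.round(4),np.round(e,4))
print("yaw y-edge",np.arctan2(*( (P["t++"]-P["t+-"])[[0,1]]*[-1,1])), "bridge",np.arctan2(*((P["b+"]-P["b-"])[[0,1]]*[-1,1])), "x-edge",np.arctan2(*((P["t++"]-P["t-+"])[[1,0]])))
# grip walls: orange mask on w1, plane z=.125
im=cv2.imread("pics/w1.png");h=cv2.cvtColor(im,cv2.COLOR_BGR2HSV)
print(h[115,292],h[130,292],h[100,270],h[150,270])
q=plane("wrist",[(293,81),(230+323/2.6,60+50/2.6),(230+320/2.6,60+264/2.6),(230+166/2.6,60+268/2.6)],.055,load("pics/w1.png")); print("tray@.055",q.round(4),q.mean(0).round(4))
q=plane("wrist",[(230+147/2.6,60+113/2.6),(230+178/2.6,60+113/2.6),(230+178/2.6,60+222/2.6),(230+147/2.6,60+222/2.6)],.125,load("pics/w1.png")); print("grip@.125",q.round(4),q.mean(0).round(4))
E
```

```text
grip [ 0.469  -0.2092  0.1235] [0.0002 0.0002]
t++ [ 0.5301 -0.168   0.0647] [0.0005 0.0005]
t+- [ 0.5328 -0.2468  0.0627] [0.0002 0.0002]
t-+ [ 0.4711 -0.1681  0.0453] [0. 0.]
b+ [ 0.448  -0.1928  0.0823] [0.0006 0.0006]
b- [ 0.449  -0.227   0.0853] [0.0003 0.0003]
yaw y-edge 0.0344882416347821 bridge 0.029420356779960313 x-edge 0.0020725496314127545
[ 19 119 254] [ 11 134 150] [ 11 142 167] [ 10 125  88]
tray@.055 [[ 0.4718 -0.1693  0.055 ]
 [ 0.5316 -0.1671  0.055 ]
 [ 0.5347 -0.2478  0.055 ]
 [ 0.4736 -0.2497  0.055 ]] [ 0.5029 -0.2085  0.055 ]
grip@.125 [[ 0.4639 -0.1928  0.125 ]
 [ 0.4734 -0.1928  0.125 ]
 [ 0.4739 -0.2257  0.125 ]
 [ 0.4642 -0.2257  0.125 ]] [ 0.4688 -0.2093  0.125 ]
```

Heights (grip top 0.1235, bridge 0.083) and sizes match the text. I'll move over the grip and go down.

```bash
echo '[{"tx":0.011, "ty":0.011, "turn":-0.03, "jaw":0.5}, {"tz":0.03, "jaw":0.5}, {"tz":0.03, "jaw":0.5}, {"tz":0.03, "jaw":0.5}, {"tz":0.03, "jaw":0.5}, {"tz":0.02, "jaw":0.5}, {"tz":0.01, "jaw":0.5}, {"jaw":0.5}, {"jaw":0.5}]' > mv.in && python3 nudge.py mv.in
python3 -c "
from h import *
print(tool([.4688,-.2093,.089]).round(4)); shot('pics/w3.png')"
```

```text
t: 3.3
eef_pos: [0.4702, -0.2098, 0.0921]
tool_rot: [0.001, 0.698, 0.717, 0.0]
contact_force: [-0.5, 0.1, 0.5]
gripper_width: 0.5
grasp_force: 0.0
[ 0.0005 -0.0014  0.0031]
```

View pics/w3.png

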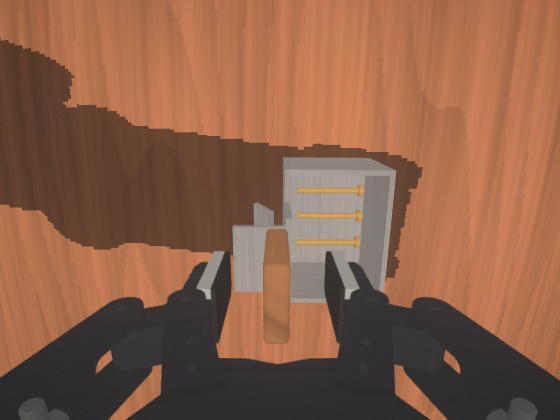

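The grip at (277,285) stands between the pads at (215,285) and (342,285), close to centred. Now to close.

```bash
echo '[{"ty":-0.0014, "tz":0.003, "jaw":0.5}, {"jaw":0.3}, {"jaw":0}, {"jaw":0}, {"jaw":0}, {"jaw":0}, {"jaw":0}, {"jaw":0}]' > mv.in && python3 nudge.py mv.in 80
echo '[{"tz":-0.01, "jaw":0}, {"tz":-0.03, "jaw":0}, {"tz":-0.04, "jaw":0}, {"tz":-0.04, "jaw":0}, {"tz":-0.03, "jaw":0}, {"jaw":0}, {"jaw":0}]' > mv.in && python3 nudge.py mv.in
```

```text
t: 4.15
eef_pos: [0.4686, -0.2099, 0.0889]
tool_rot: [0.001, 0.698, 0.717, 0.0]
contact_force: [-0.0, -0.7, 5.0]
gripper_width: 0.107
grasp_force: 79.1
t: 4.85
eef_pos: [0.4671, -0.2096, 0.2382]
tool_rot: [-0.0, 0.698, 0.717, -0.0]
contact_force: [0.8, 0.2, -3.3]
gripper_width: 0.109
grasp_force: 78.2
```

Lifted, with the grip 78 N at 9 mm. Next I go towards the box for views of its rim.

```bash
echo '[{"tx":0.035, "ty":0.005, "tz":-0.015, "jaw":0}, {"tx":0.04, "ty":0.01, "tz":-0.015, "jaw":0}, {"tx":0.04, "ty":0.01, "tz":-0.015, "jaw":0}, {"tx":0.04, "ty":0.01, "tz":-0.015, "jaw":0}, {"tx":0.03, "ty":0.005, "jaw":0}, {"jaw":0}, {"jaw":0}]' > mv.in && python3 nudge.py mv.in | head -4
python3 -c "
from h import *
shot('pics/w4.png')"
echo '[{"tx":0.03, "jaw":0}, {"tx":0.04, "jaw":0}, {"tx":0.02, "jaw":0}, {"jaw":0}, {"jaw":0}]' > mv.in && python3 nudge.py mv.in | head -4
python3 -c "
from h import *
a=cv2.imread('pics/w4.png');b=shot('pics/w5.png')
cv2.imwrite('pics/c45.png',cv2.resize(np.vstack([a[:300],b[:300]]),None,fx=1,fy=1))"
```

```text
t: 5.55
eef_pos: [0.5015, -0.0233, 0.2963]
tool_rot: [-0.002, 0.697, 0.717, -0.001]
contact_force: [0.6, -0.7, -2.5]
t: 6.1
eef_pos: [0.5, 0.0646, 0.2973]
tool_rot: [-0.0, 0.698, 0.716, -0.001]
contact_force: [0.4, -0.6, -2.7]
```

View pics/c45.png

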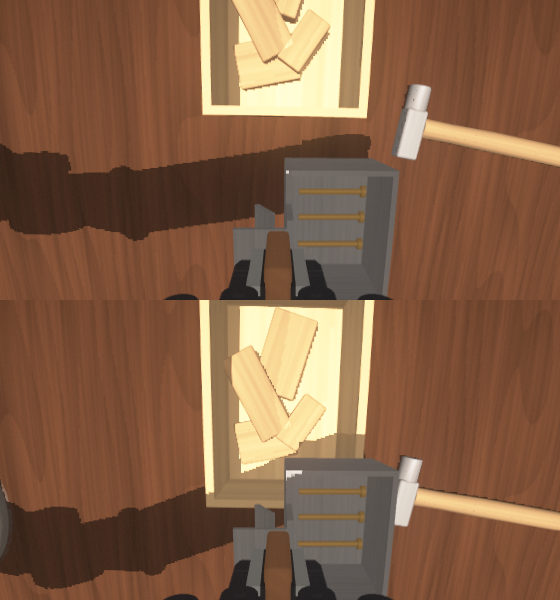

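w4 (upper half) shows the near end of the rim with corners at (203,115) and (367,118), and the far wall's rim strip running up to (370,0). In w5 (lower half) the left corner is near (207,206) and the far rim strip is on the right at (368,0) to (362,120). The held cup sits square in the gripper.

```bash
python3 - <<'E'
from h import *
for n in ("w4","w5"):
    im=cv2.imread(f"pics/{n}.png"); pose=load(f"pics/{n}.png")
    for v in (10,40,80,110):
        print(n,v,"R",im[v,350:382,1].tolist()); print(n,v,"L",im[v,196:218,1].tolist())
    print(n,"bottom col215",im[85:125,215,1].tolist() if n=="w4" else im[170:215,215,1].tolist())
a=rays("wrist",[(203,115)],load("pics/w4.png"));b=rays("wrist",[(207,206)],load("pics/w5.png"))
print(tri([(a[0],a[1][0]),(b[0],b[1][0])]))
E
```

```text
w4 10 R [130, 131, 131, 131, 129, 128, 128, 125, 123, 128, 128, 129, 125, 115, 133, 238, 243, 243, 243, 243, 244, 243, 243, 236, 153, 83, 83, 83, 84, 84, 84, 84]
w4 10 L [81, 79, 81, 109, 222, 243, 243, 243, 243, 244, 243, 244, 243, 165, 110, 109, 112, 110, 110, 108, 110, 109]
w4 40 R [135, 135, 131, 133, 131, 130, 127, 131, 132, 133, 129, 114, 121, 228, 246, 245, 245, 246, 245, 245, 245, 238, 181, 86, 87, 88, 89, 87, 86, 86, 85, 82]
w4 40 L [87, 85, 86, 87, 161, 246, 246, 246, 246, 246, 246, 246, 246, 223, 142, 111, 112, 113, 112, 111, 111, 110]
w4 80 R [138, 134, 135, 133, 131, 135, 135, 135, 131, 138, 199, 247, 247, 247, 247, 247, 247, 247, 247, 206, 90, 91, 90, 89, 90, 88, 89, 87, 87, 84, 85, 85]
w4 80 L [86, 86, 87, 87, 90, 150, 244, 247, 247, 247, 247, 247, 247, 247, 222, 113, 114, 115, 114, 113, 112, 113]
w4 110 R [249, 248, 248, 248, 248, 248, 248, 248, 248, 248, 248, 247, 247, 247, 247, 247, 246, 129, 87, 87, 88, 87, 91, 89, 88, 88, 89, 90, 90, 91, 91, 91]
w4 110 L [81, 83, 84, 85, 86, 94, 180, 247, 247, 247, 247, 248, 247, 248, 248, 248, 248, 248, 248, 248, 248, 248]
w4 bot
[... 948 characters left out ...]
, 247, 246, 247, 247, 247, 247, 246, 222, 112, 113, 116, 115, 115, 112, 113]
w5 110 R [132, 131, 133, 134, 136, 134, 132, 118, 238, 247, 248, 247, 247, 247, 248, 247, 244, 91, 91, 89, 91, 91, 89, 89, 90, 87, 86, 85, 83, 83, 86, 91]
w5 110 L [84, 85, 83, 83, 86, 89, 171, 247, 247, 247, 247, 247, 247, 248, 244, 207, 113, 115, 115, 114, 115, 113]
w5 bottom col215 [113, 114, 115, 112, 112, 113, 111, 111, 112, 113, 114, 110, 111, 111, 111, 112, 110, 110, 108, 109, 110, 109, 109, 109, 109, 110, 112, 114, 118, 127, 134, 135, 134, 134, 135, 135, 125, 90, 47, 48, 50, 47, 49, 49, 48]
(array([0.42895602, 0.04387286, 0.11434631]), [np.float64(0.00013598743128620855), np.float64(0.00013598743128610564)])
```

```bash
cat > rim.py <<'E'
from h import *
def edges(n,rows,lo,hi,thr=187):
    im=cv2.GaussianBlur(cv2.imread(f"pics/{n}.png")[:,:,1],(1,1),0).astype(float); out=[]
    for v in rows:
        s=im[v,lo:hi]; k=np.flatnonzero(s>thr)
        if len(k)<5 or len(k)>14 : continue
        a,b=k[0],k[-1]
        l=lo+a-(s[a]-thr)/(s[a]-s[a-1]); r=lo+b+(s[b]-thr)/(s[b]-s[b+1])
        out.append((l,v,r,v))
    return np.array(out)
def line(P):
    x0,y0=np.polyfit(P[:,1],P[:,0],1); return x0,y0  # x = x0*y + y0
E
python3 - <<'E'
from rim import *
for n,top in (("w4",95),("w5",120)):
    pose=load(f"pics/{n}.png")
    for nm,lo,hi in(("L",185,225),("R",347,385)):
        e=edges(n,range(2,top),lo,hi)
        for c,s in ((e[:,:2],"left edge"),(e[:,2:],"right edge")):
            P=plane("wrist",c,.12,pose); m,b=line(P); print(n,nm,s,len(P),"yaw",round(-np.arctan(m),4),"x@.154",round(m*.154+b,4),P[:,1].min().round(3),P[:,1].max().round(3))
pose=load("pics/w4.png")
print("near end y outer (col215,col340?)",plane("wrist",[(215,114.3),(203,115),(367,118)],.12,pose).round(4))
E
```

```text
w4 L left edge 93 yaw 0.0077 x@.154 0.4285 0.062 0.139
w4 L right edge 93 yaw 0.0093 x@.154 0.4365 0.063 0.139
w4 R left edge 93 yaw 0.006 x@.154 0.5705 0.066 0.143
w4 R right edge 93 yaw 0.0091 x@.154 0.5785 0.067 0.143
w5 L left edge 118 yaw 0.0077 x@.154 0.4283 0.128 0.227
w5 L right edge 118 yaw 0.01 x@.154 0.4364 0.128 0.227
w5 R left edge 118 yaw 0.0079 x@.154 0.5702 0.132 0.231
w5 R right edge 118 yaw 0.0087 x@.154 0.5784 0.132 0.231
near end y outer (col215,col340?) [[0.4411 0.0447 0.12  ]
 [0.4301 0.0439 0.12  ]
 [0.5802 0.0454 0.12  ]]
```

The rim measures 150 mm wide with 8.1 mm walls at yaw 0.008, so the mid-rim is at about (0.574, 0.1555, 0.12). I'll move above it with 3 mm margin outward, then check the far end.

```bash
echo '[{"tx":0.022, "ty":0.02, "turn":0.017, "jaw":0}, {"tx":0.022, "ty":0.02, "jaw":0}, {"tx":0.022, "ty":0.02, "jaw":0}, {"tx":0.022, "ty":0.019, "tz":0.01, "jaw":0}, {"tz":0.015, "jaw":0}, {"tz":0.01, "jaw":0}, {"jaw":0}, {"jaw":0}]' > mv.in && python3 nudge.py mv.in
python3 - <<'E'
from rim import *
shot("pics/w6.png")
o,p,M=obs(); print(p.round(4),"yaw",np.arctan2(M[1,1],M[0,1]).round(4)); print("to stage",tool([.5773,.155,.215]).round(4)); print(o["contact_force"])
E
```

```text
t: 6.95
eef_pos: [0.578, 0.1536, 0.2632]
tool_rot: [0.0, 0.704, 0.71, -0.001]
contact_force: [-0.5, -0.4, -1.7]
gripper_width: 0.105
grasp_force: 78.7
[0.5783 0.1541 0.2638] yaw 0.0083
to stage [ 0.0009 -0.001   0.0488]
[-0.11609119 -0.36313569 -1.61812711]
```

View pics/w6.png

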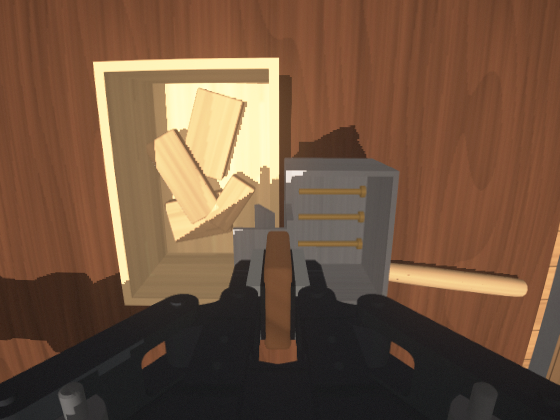

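w6 shows the box's far-end corner at (279,60), the far rim strip around columns 268–279, and the held cup just outside it at (285–398, 160–300).

```bash
python3 - <<'E'
from rim import *
pose=load("pics/w6.png")
print("far corner",plane("wrist",[(279,60),(96,65)],.12,pose).round(4))
e=edges("w6",range(85,150),258,290)
P=plane("wrist",e[:,:2],.12,pose);Q=plane("wrist",e[:,2:],.12,pose)
print(len(e),[ (round(-np.arctan(line(X)[0]),4),round(line(X)[0]*.155+line(X)[1],4)) for X in (P,Q)],P[:,1].min(),P[:,1].max())
E
echo '[{"tx":0.001, "ty":-0.001, "tz":0.03, "jaw":0}, {"tz":0.03, "jaw":0}, {"tz":0.02, "jaw":0}, {"jaw":0}, {"jaw":0}, {"jaw":0}]' > mv.in && python3 nudge.py mv.in
```

```text
far corner [[0.5777 0.2646 0.12  ]
 [0.4298 0.2625 0.12  ]]
t: 7.6
eef_pos: [0.5783, 0.1567, 0.1853]
tool_rot: [0.001, 0.704, 0.711, 0.001]
contact_force: [0.6, 0.1, -2.1]
gripper_width: 0.108
grasp_force: 78.8Traceback (most recent call last):
  File "<stdin>", line 5, in <module>
IndexError: too many indices for array: array is 1-dimensional, but 2 were indexed
```

The far end at y = 0.2646 gives a length of 219 mm and a middle of 0.155. The cup bottom is now 24 mm below the rim with no contact. I'll close the gap to the outer face gently.

```bash
cat > f.py <<'E'
from h import *
o,p,M=obs(); print(p.round(4),np.round(o["contact_force"],1),np.round(o["torque"],2))
E
python3 f.py; echo '[{"tx":-0.0012, "ty":-0.0012, "jaw":0}, {"ty":-0.0008, "jaw":0}, {"jaw":0}, {"jaw":0}]' > mv.in && python3 nudge.py mv.in|head -1;python3 f.py
for i in 1 2 3; do sleep 0; done
echo '[{"ty":-0.0006, "jaw":0}, {"jaw":0}]' > mv.in && python3 nudge.py mv.in|head -1; python3 f.py
```

```text
[0.5783 0.1567 0.1853] [ 0.6  0.1 -2.1] [-0.02  0.04 -0.02]
t: 8.0
[0.5752 0.1552 0.1835] [-0.2  0.6 -2.9] [0.01 0.07 0.  ]
t: 8.2
[0.5746 0.1552 0.1834] [-0.1 -0.5 -3.3] [-0.06  0.03 -0.04]
```

```bash
echo '[{"ty":-0.0005, "jaw":0}, {"jaw":0}]' > mv.in && python3 nudge.py mv.in|head -1; python3 f.py
echo '[{"ty":-0.0005, "jaw":0}, {"jaw":0}]' > mv.in && python3 nudge.py mv.in|head -1; python3 f.py
```

```text
t: 8.4
[0.5744 0.1552 0.1834] [ 1.9 -0.3 -2.5] [ 0.01 -0.41  0.03]
t: 8.6
[0.5742 0.1552 0.1834] [ 3.7 -0.1 -4.2] [ 0.05 -0.93  0.05]
```

Contact with the wall is at x ≈ 0.5744, as measured. I'll ease off 0.5 mm and start down in small steps.

```bash
echo '[{"ty":0.0006, "jaw":0}, {"tz":0.004, "jaw":0}, {"tz":0.004, "jaw":0}, {"tz":0.004, "jaw":0}, {"tz":0.004, "jaw":0}, {"jaw":0}]' > mv.in && python3 nudge.py mv.in|head -1; python3 f.py
echo '[{"tz":0.003, "jaw":0}, {"tz":0.003, "jaw":0}, {"tz":0.003, "jaw":0}, {"jaw":0}]' > mv.in && python3 nudge.py mv.in|head -1; python3 f.py
echo '[{"tz":0.003, "jaw":0}, {"tz":0.003, "jaw":0}, {"jaw":0}]' > mv.in && python3 nudge.py mv.in|head -1; python3 f.py
```

```text
t: 9.2
[0.5744 0.1551 0.1666] [ 4.8  0.1 -4.5] [ 0.11 -1.18  0.06]
t: 9.6
[0.5745 0.1555 0.1586] [ 3.9  0.7 -0.2] [ 0.17 -0.84 -0.01]
t: 9.9
[0.5745 0.1554 0.1522] [ 4.3  1.7 -0.2] [ 0.2  -0.99  0.03]
```

```bash
echo '[{"ty":0.0006, "tz":0.003, "jaw":0}, {"tz":0.003, "jaw":0}, {"tz":0.003, "jaw":0}, {"jaw":0}]' > mv.in && python3 nudge.py mv.in|head -1; python3 f.py
echo '[{"tz":0.003, "jaw":0}, {"tz":0.002, "jaw":0}, {"jaw":0}]' > mv.in && python3 nudge.py mv.in|head -1; python3 f.py
echo '[{"tz":0.002, "jaw":0}, {"tz":0.002, "jaw":0}, {"jaw":0}]' > mv.in && python3 nudge.py mv.in|head -1; python3 f.py
```

```text
t: 10.3
[0.5746 0.1551 0.1426] [ 3.2  1.5 -0.5] [ 0.27 -0.79  0.04]
t: 10.6
[0.5747 0.155  0.1379] [ 3.8  0.7 -0.6] [ 0.14 -0.71  0.05]
t: 10.9
[0.5747 0.1551 0.134 ] [ 3.  -0.3  1.4] [ 0.05 -0.6   0.04]
```

```bash
for i in 1; do echo '[{"tz":0.001, "jaw":0}, {"tz":0.001, "jaw":0}, {"jaw":0}]' > mv.in && python3 nudge.py mv.in|head -1; python3 f.py
echo '[{"tz":0.001, "jaw":0}, {"jaw":0}]' > mv.in && python3 nudge.py mv.in|head -1; python3 f.py
echo '[{"tz":0.0005, "jaw":0}, {"jaw":0}]' > mv.in && python3 nudge.py mv.in|head -1; python3 f.py;done
```

```text
t: 11.2
[0.5747 0.1552 0.1322] [3.3 0.2 3.4] [ 0.   -0.46  0.04]
t: 11.4
[0.5747 0.1552 0.1312] [2.1 0.  3.2] [-0.01 -0.38  0.07]
t: 11.6
[0.5747 0.1552 0.1308] [2.  0.2 3.6] [-0.01 -0.32  0.01]
```

```bash
echo '[{"tz":0.0005, "jaw":0}, {"jaw":0}]' > mv.in && python3 nudge.py mv.in|head -1; python3 f.py
echo '[{"tz":0.0005, "jaw":0}, {"jaw":0}]' > mv.in && python3 nudge.py mv.in|head -1; python3 f.py
echo '[{"tz":0.0004, "jaw":0}, {"jaw":0}]' > mv.in && python3 nudge.py mv.in|head -1; python3 f.py
```

```text
t: 11.8
[0.5748 0.1551 0.1303] [1.9 0.1 2.6] [-0.02 -0.32  0.05]
t: 12.0
[0.5747 0.1552 0.1298] [2.3 0.2 3.7] [-0.01 -0.38 -0.02]
t: 12.2
[0.5748 0.1552 0.1294] [ 2.  -0.7  3.6] [ 0.02 -0.34  0.06]
```

```bash
echo '[{"tz":0.0004, "jaw":0}, {"jaw":0}]' > mv.in && python3 nudge.py mv.in|head -1; python3 f.py
echo '[{"tz":0.0004, "jaw":0}, {"jaw":0}]' > mv.in && python3 nudge.py mv.in|head -1; python3 f.py
echo '[{"tz":0.0003, "jaw":0}, {"jaw":0}]' > mv.in && python3 nudge.py mv.in|head -1; python3 f.py
```

```text
t: 12.4
[0.5748 0.1552 0.129 ] [2.  0.3 4.2] [ 0.03 -0.34  0.06]
t: 12.6
[0.5748 0.1552 0.129 ] [ 0.8 -0.6  7.2] [-0.14 -0.06 -0.01]
t: 12.8
[0.5748 0.1552 0.1289] [-0.4 -0.8  9.8] [-0.2   0.09  0.04]
```

The bridge met the rim at TCP z = 0.129. The plateau drag is about 3.5 N and the weight about 2.7 N, so I aim for a push of about 16 N.

```bash
echo '[{"tz":0.0003, "jaw":0}, {"jaw":0}]' > mv.in && python3 nudge.py mv.in|head -1; python3 f.py
echo '[{"tz":0.0002, "jaw":0}, {"jaw":0}]' > mv.in && python3 nudge.py mv.in|head -1; python3 f.py
```

```text
t: 13.0
[0.5748 0.1552 0.1289] [-0.7 -0.7 11.6] [-0.22  0.32  0.06]
t: 13.2
[0.5748 0.1552 0.1289] [-1.3 -1.4 14.3] [-0.29  0.42  0.05]
```

```bash
echo '[{"tz":0.0002, "jaw":0}, {"jaw":0}]' > mv.in && python3 nudge.py mv.in|head -1; python3 f.py
echo '[{"jaw":0}, {"jaw":0}, {"jaw":0}, {"jaw":0}]' > mv.in && python3 nudge.py mv.in|head -1; python3 f.py
echo '[{"jaw":0}, {"jaw":0}, {"jaw":0}, {"jaw":0}]' > mv.in && python3 nudge.py mv.in|head -1; python3 f.py
echo '[{"jaw":0}, {"jaw":0}, {"jaw":0}, {"jaw":0}]' > mv.in && python3 nudge.py mv.in|head -1; python3 f.py
```

```text
t: 13.4
[0.5748 0.1552 0.1289] [-2.6 -2.2 15.3] [-0.37  0.6   0.07]
t: 13.8
[0.5748 0.1552 0.1289] [-1.7 -1.9 15.5] [-0.38  0.54  0.01]
t: 14.2
[0.5748 0.1552 0.1289] [-1.2 -1.4 14.2] [-0.38  0.57  0.07]
t: 14.6
[0.5748 0.1552 0.1289] [-2.3 -2.2 14.4] [-0.37  0.55  0.05]
```

Held at about 15 N for 1.2 s. Now I unload, open and retreat upwards.

```bash
echo '[{"tz":-0.0006, "jaw":0}, {"tz":-0.0005, "jaw":0}, {"jaw":0}]' > mv.in && python3 nudge.py mv.in|head -1; python3 f.py
echo '[{"jaw":0.15}, {"jaw":0.25}, {"jaw":0.4}, {"jaw":0.5}, {"jaw":0.5}, {"jaw":0.5}]' > mv.in && python3 nudge.py mv.in; python3 f.py
```

```text
t: 14.9
[0.5748 0.1552 0.129 ] [ 1.9 -0.4  7.8] [-0.14 -0.11  0.04]
t: 15.5
eef_pos: [0.5747, 0.1551, 0.1286]
tool_rot: [-0.0, 0.704, 0.711, -0.0]
contact_force: [0.1, -0.6, -0.3]
gripper_width: 0.499
grasp_force: 0.0
[0.5747 0.1551 0.1286] [ 0.1 -0.6 -0.3] [-0.04 -0.   -0.04]
```

```bash
echo '[{"tz":-0.005, "jaw":0.5}, {"tz":-0.015, "jaw":0.5}, {"tz":-0.03, "jaw":0.5}, {"tz":-0.04, "jaw":0.5}, {"tz":-0.03, "jaw":0.5}, {"tx":-0.05, "jaw":0.5}, {"tx":-0.05, "jaw":0.5}, {"tx":-0.04, "jaw":0.5}, {"jaw":0.5}, {"jaw":0.5}]' > mv.in && python3 nudge.py mv.in
python3 - <<'E'
from h import *
a=shot("pics/w7.png"); b=imaging.read_camera("side")
c=cv2.resize(b[180:330,200:380],None,fx=2.8,fy=2.8,interpolation=cv2.INTER_CUBIC)[:420]
d=cv2.resize(a[:,100:460],None,fx=.8,fy=.8); d=np.vstack([d,np.zeros((420-d.shape[0],d.shape[1],3),np.uint8)])
cv2.imwrite("pics/c7.png",np.hstack([c,d])); print(c.shape,d.shape)
E
```

```text
t: 16.5
eef_pos: [0.5764, 0.0142, 0.2499]
tool_rot: [0.0, 0.705, 0.71, 0.0]
contact_force: [-0.1, 0.9, -0.3]
gripper_width: 0.5
grasp_force: 0.0
(420, 504, 3) (420, 288, 3)
```

View pics/c7.png

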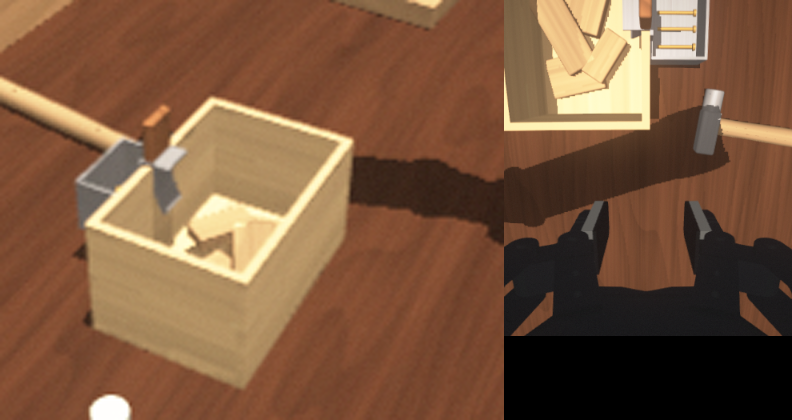

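The side crop shows the cup hanging outside the far wall. The bridge is on the rim at (165,160), midway between the corners at (90,220) and (212,98), with the leaf inside. The gripper is clear and the hammer is untouched.

```bash
python3 -c "
from station import bot, imaging, hand_in
print(hand_in())"
```

```text
the job is handed in; nothing more can be done
None
```

The cup hangs by its hook over the middle of the box's far wall, outside the box; the bridge was pressed on the rim with about 15 N for over a second and released, and the job was handed in at about 17 s.

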